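# Clear the scan mat and ready the scanner over the cast

## Robot

A 6-joint arm with a two-finger parallel gripper is mounted at the origin on the work surface. World frame = base frame: x ahead of the robot, y to its left, z up, the work surface at z = 0. Lengths are in mm, angles in rad, forces in N, time in s.
With the tool pointing down it reaches from about 275 to 1000 mm from the base axis. Payload 8.4 kg.
Tool frame: the origin (TCP) lies midway between the tips of the shut fingers; the grasp point (between the pads) lies 19 mm behind it; z points along the fingers, y is the line along which they close (so a half turn about z gives the same grasp; the last joint's range is limited). The gripper opens to 85 mm and grips with 20 to 120 N. Pads are 22 mm wide; open, the fingers measure 114 mm over their backs; the gripper's body (76 mm by 85 mm) begins 54 mm behind the grasp point. The pads swing forward as they close: fully open they stand 13 mm farther back than shut.
Start: joints at [1.141, 0.353, 1.633, -0, 1.155, -0.002], TCP at [259.293, 568.678, 231.281] pointing down, gripper open.
Joint ranges: [-2.63, 2.63], [-0.92, 2.1], [0.06, 2.66], [-1.3, 4.44], [0, 2.69], [-3.02, 3.02]. Speed limits (rad/s): [2.22, 2.22, 2.79, 3.14, 3.14, 3.14].

## Interface

Orientations are given as [roll, pitch, yaw] about the fixed x, y, z axes, in that order (R = Rz(yaw) Ry(pitch) Rx(roll)).
In Python, from rig import r, cams gives the robot as it stands. The module is installed in compiled form; this text tells all that it offers.
- The arm moves only by the tool send_rows, never from a script. Its argument "targets" is one flat list of numbers, 7 for each row, row after row: the shift along the tool's x, y, z in m, then the turn, a rotation vector about the tool's x, y, z in rad, then the opening, from -1 (shut) to 1 (fully open). In form: [tx, ty, tz, wx, wy, wz, fingers, tx, ty, tz, wx, wy, wz, fingers, ...]. A call has 1 to 12 rows; each row is the pose to reach, as a shift and turn from the pose commanded when the call began, along the tool's axes at that moment; what a row does not reach only later rows make up. A row lasts 1/12 s, in which the tool goes at most 41.7 mm and 7.16 degrees, less where a joint would pass 70% of its speed; a pose out of reach is approached as far as the arm can. A call with a gripper value outside its range is refused whole. The fingers move at their own pace and stop on an object; "grip_force" is the grip in N (left out, the last holds). Time passes only in rows, so rows that repeat a pose let the fingers close. It gives the time, the measured TCP pose, the force, the opening and the grip force at its end, in the units of the state.
- r.sense(): the state, without advancing time (a new reading comes with each control period).
- cams.grab_frame(name): name is "side" or "top" or "wrist"; returns a dict with "color" (384x512x3 uint8, blue, green, red), "fx", "fy", "cx", "cy" (pixels), "xyz" and "attitude" of the camera in the world. Camera axes: x right, y down, z forward; pixel columns grow to the right and rows downward; lengths in mm; the calibration is good to about 2 mm. A picture is of the moment at which its call begins. There is no depth.
- r.sign_off(): hands the job in; it is judged then, once.
The state is a dict: "clock": time; "qpos": joint angles; "qvel": joint speeds; "joint_efforts": joint torques, N m; "eef_pos": TCP position; "tcp_rot": TCP orientation; "contact_force": force on the tool from outside, world axes, zero at the start; "wrist_torque": the same for the moment, N m; "opening": opening from 0.0 (shut) to 1.0 (fully open); "grasp_force": force on a finger pad.
Only numpy, scipy, OpenCV 4.12 (cv2) and the standard library are available. Lean on these libraries where they do the work, as an engineer would, in place of code of your own. Each camera call takes 0.05 s, during which the arm holds its last target. There are 200 camera calls.

## Task

Clear the small bur pots off the dark scanning mat: stand the blue-capped pot upright in the blue tray and the orange-capped pot upright in the orange tray. Then draw the white scanner wand up out of its stand, tip it to a slant of about 45 degrees, nose downward and turquoise-striped back on top so that the dark window on the other side looks down, and finish still holding it steady and raised like that, its nose over the middle of the plaster cast with the blue base and a few centimetres above the teeth. The wand must not touch the cast, and everything else, the white-capped pot included, stays where it is.

Things in the scene. Friction and masses are not known exactly. Their poses are not given: they have to be found in the camera images.
- pot_blue: Small round bur pot with a blue cap, standing upright on the mat: clear-grey body 30 mm diameter, cap 33 mm diameter from 42 mm to 60 mm high (total height 60 mm), about 50 g. Origin: centre of its underside. z up.
- pot_orange: The same pot with an orange cap. Origin: centre of its underside. z up.
- tray_blue: Low blue open tray fixed to the table, outside 110 mm (its x) by 100 mm (its y) by 20 mm high, walls 4 mm, floor about 4 mm thick. Origin: centre of its underside. Any place on its inner floor will do for the pot.
- tray_orange: The same tray in orange.
- stand: White upright stand of the scanner, fixed to the table: block 70 x 70 x 70 mm on a grey foot 100 x 90 x 10 mm. In its top a square socket, 25 mm wide and 58 mm deep (socket floor 12 mm above the table), straight up and down. Origin: centre of its underside. A small turquoise light is on its -x face.
- wand: Scanner wand, 190 mm long, about 180 g, at first nose down in the stand's socket (1.5 mm play each side). Origin: centre of the nose's end face; z runs from nose to tail, up while it stands. Nose grey, 22 x 22 mm, z = 0 to 62 mm. Body white, flat-sided, 34 mm (x) by 30 mm (y), z = 62 to 190 mm. Turquoise stripe down the back, its +x face; centre of mass at z = 107 mm.
- wand_grip (a point): Point on the wand's axis 160 mm from the nose end, 30 mm below the tail: the place to grip it, across the 30 mm (along the wand's y). Same axes as the wand. Lift straight up 60 mm or more to draw the nose out of the socket.
- wand_window (a point): Dark window in the nose, on its -x face, 20 mm from the end; a black button is on the same face. At first this face looks roughly towards the robot; the turquoise stripe is on the other side.
- cast: Loose plaster dental cast on the mat: blue base 56 mm (x) by 64 mm (y), cream gum block and ivory teeth, teeth tops 41 mm above the table, about 140 g. Origin: centre of its underside.
- pot_white: Bystander: the same pot with a white cap, at the side of the mat. Stays. Origin: centre of its underside. z up.
- spare_cast: Bystander: second dental cast, all cream, 56 x 64 x 41 mm, at the back. Origin: centre of its underside. z up.
- cup: Bystander: paper cup, 95 mm high, 74 mm across the rim. Origin: centre of its underside. z up.
- pen_pot: Bystander: dark steel pen pot, 72 mm diameter, 95 mm high, pens up to 175 mm above the table. Origin: centre of its underside. z up.
- forceps: Bystander: steel forceps lying flat behind the mat, about 155 mm long (x) by 56 mm (y), 8 mm high. Origin: on the table, near the middle of its length.

How it is judged:
By the outcome, as a careful person would: the job done as asked, in the order asked, and still so for the second after the job is handed in, while the arm keeps its last pose, push and grip.
It also fails if it takes over 64 s, if anything falls off the work surface, if the arm or the gripper's body presses on something with over 40 N, if the wrist force passes 120 N, or if a joint passes its speed limit or range.

## Working session

There is one attempt and no reset: what is moved stays moved. The work goes in short steps, Python scripts to look and compute and a tool call to move; the robot and the scene stay as the last step left them, time stands still between calls to the robot, and variables do not carry over. Pictures are saved under pics/ and viewed, at most 10 in all, crops included, and the job is handed in when it is done.

Besides the shell and the picture viewer there is one more tool, called after "Call:" as a command line: name --argument value ..., lists and objects as JSON in quotes. send_rows: Moves the arm, as the interface text tells. Its arguments: {"type":"object","properties":{"targets":{"type":"array"},"grip_force":{"type":"number"}},"required":["targets"]}

```bash
mkdir -p pics; cat > h.py <<'E'
import numpy as np, cv2
from rig import r, cams
from scipy.spatial.transform import Rotation as R
def grab(n,f):
    g=cams.grab_frame(n); cv2.imwrite(f,g['color']); return g
def ray(g,u,v,z):
    a=np.array(g['attitude']); M=R.from_euler('xyz',a).as_matrix() if a.shape==(3,) else a
    d=M@np.array([(u-g['cx'])/g['fx'],(v-g['cy'])/g['fy'],1]); c=np.array(g['xyz'])
    return c+d*(z-c[2])/d[2]
def proj(g,p):
    M=R.from_euler('xyz',g['attitude']).as_matrix(); q=M.T@(np.array(p)-g['xyz'])
    return g['fx']*q[0]/q[2]+g['cx'],g['fy']*q[1]/q[2]+g['cy']
E
python3 - <<'E'
from h import *
import pickle
d={}
for n in('top','side'):
    g=grab(n,f'pics/{n}0.png'); d[n]=g; print(n,g['xyz'],g['attitude'],g['fx'],g['cx'],g['cy'])
    cv2.imwrite(f'pics/{n}0b.png',cv2.resize(g['color'],(800,600),interpolation=cv2.INTER_CUBIC))
pickle.dump(d,open('d0.pkl','wb'))
print(r.sense())
E
```

```text
top [ 427.08048153  -38.87180992 1190.02405478] [-2.96583456  0.01659075 -1.55820835] 373.1041508520873 256.05791050069854 194.0809402954273
side [ 102.61949032 -696.90271898  646.48611782] [-2.14959287  0.0114346  -0.64554692] 397.08771637076285 258.51558908825353 192.534667536781
{'clock': 0.1, 'qpos': array([ 1.14059148e+00,  3.53609226e-01,  1.63405784e+00, -6.33772421e-05,
        1.15520138e+00, -2.37041700e-03]), 'qvel': array([-0.00041044, -0.00164141, -0.00287599,  0.00136889, -0.00164311,
       -0.00116064]), 'joint_efforts': array([-4.05626270e-04, -6.06355619e+01, -3.42821324e+01, -4.87192324e-05,
        3.92597169e-03,  7.31699902e-05]), 'eef_pos': array([259.13581718, 568.27624126, 230.61863204]), 'tcp_rot': array([-3.14031673e+00,  5.49253311e-05,  2.71378389e+00]), 'contact_force': array([-0.61540926,  0.23754952, -0.09312829]), 'wrist_torque': array([ 0.01008877,  0.01781526, -0.02636169]), 'grasp_force': 0.0, 'opening': 0.9980104520245248}
```

View pics/top0b.png

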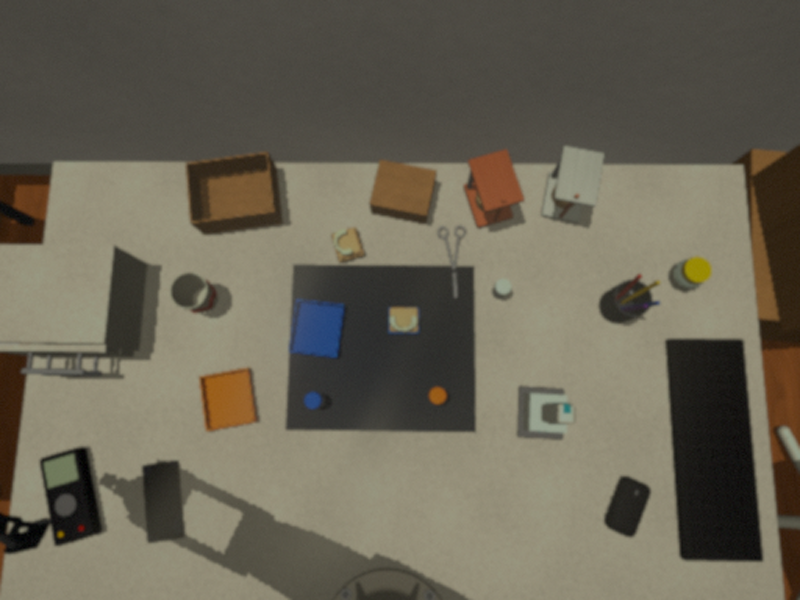

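View pics/side0b.png

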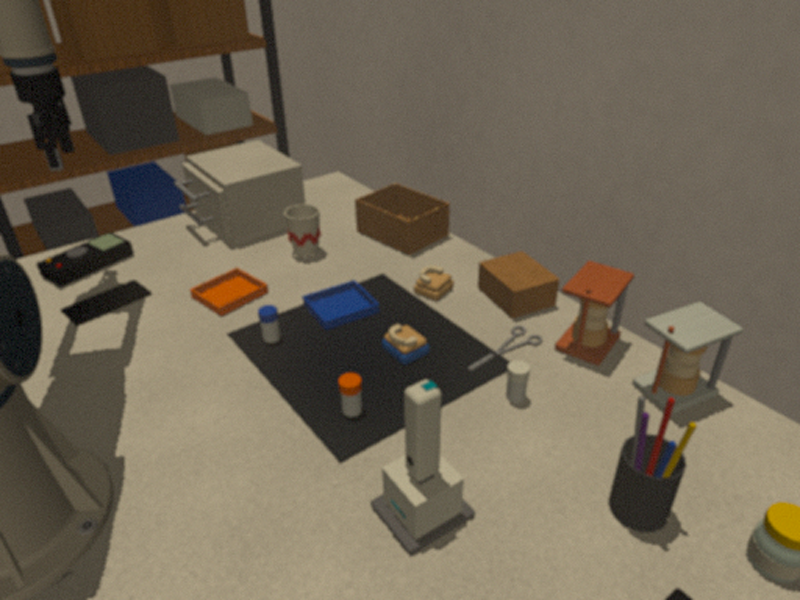

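The top view shows (800-px scale) the blue cap at (314,401), orange cap (438,396), blue tray (319,328), orange tray (229,400), cast (404,320) and wand tail (566,412). The side view agrees. I'll enlarge crops for precision.

```bash
python3 - <<'E'
from h import *
import pickle
d=pickle.load(open('d0.pkl','rb'))
t,s=d['top']['color'],d['side']['color']
def c(im,u,v,w,h,k): return cv2.resize(im[v:v+h,u:u+w],None,fx=k,fy=k,interpolation=cv2.INTER_CUBIC)
a=np.hstack([c(t,325,240,50,45,8),c(s,235,236,70,63,8)[:360,:400]])
a=np.hstack([c(t,325,240,50,37,8),c(s,250,240,50,37,8)])
b=np.hstack([c(t,235,185,50,38,8),c(t,180,185,50,38,8)])
cv2.imwrite('pics/crop1.png',np.vstack([a,b])[:600])
g=d['top'];k=1.5625
for n,u,v,z in[('blue',314,401,60),('orange',438,396,60),('white',503,288,60),('tb',319,328,20),('to',229,400,20),('cast',404,320,30),('tail',566,412,202)]:
    print(n,ray(g,u/k,v/k,z).round(1))
    p=ray(g,u/k,v/k,z); print('   in side800',np.array(proj(d['side'],p))*k)
E
```

```text
blue [435.7 145.   60. ]
   in side800 [266.1864446  310.11170897]
orange [448.1 -92.4  60. ]
   in side800 [348.02318585 379.42622074]
white [ 660.  -220.2   60. ]
   in side800 [515.38998571 366.75294776]
tb [582.1 147.   20. ]
   in side800 [340.45458581 300.33977692]
to [435.8 321.2  20. ]
   in side800 [227.60380615 286.91412865]
cast [598.7 -25.3  30. ]
   in side800 [403.50319575 336.40369468]
tail [ 421.8 -297.8  202. ]
   in side800 [422.36535542 386.393463  ]
```

View pics/crop1.png

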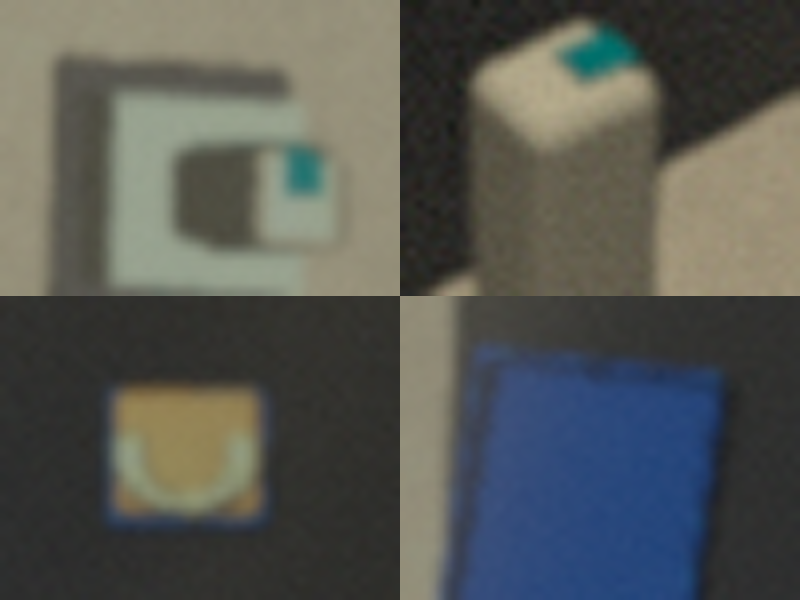

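The crop shows the wand tail at top-camera pixel (362.2,264.3), with the stripe on the far (+x) side. The cast is centred at (258.4,204.9). Next I compute the first moves.

```bash
cat >> h.py <<'E'
def go(*ts):
    s=r.sense(); M=R.from_euler('xyz',s['tcp_rot'])
    for p,e in ts:
        T=R.from_euler('xyz',e)
        print('shift m',(M.inv().apply(np.array(p)-s['eef_pos'])/1000).round(4),'rot',(M.inv()*T).as_rotvec().round(4))
E
python3 - <<'E'
from h import *
import pickle
d=pickle.load(open('d0.pkl','rb'));g=d['top']
print(ray(g,362.2,264.3,202),ray(g,258.4,204.9,12))
go(([436,145,150],[np.pi,0,np.pi/2]))
E
```

```text
[ 420.23691614 -297.62698292  202.        ] [601.06978395 -24.60778283  12.        ]
shift m [-0.3365 -0.3116  0.081 ] rot [-1.100e-03  8.000e-04  1.143e+00]
```

Call:
send_rows --targets '[-0.3365,-0.3116,0.081,-0.001,0.001,1.143,1,-0.3365,-0.3116,0.081,-0.001,0.001,1.143,1,-0.3365,-0.3116,0.081,-0.001,0.001,1.143,1,-0.3365,-0.3116,0.081,-0.001,0.001,1.143,1,-0.3365,-0.3116,0.081,-0.001,0.001,1.143,1,-0.3365,-0.3116,0.081,-0.001,0.001,1.143,1,-0.3365,-0.3116,0.081,-0.001,0.001,1.143,1,-0.3365,-0.3116,0.081,-0.001,0.001,1.143,1,-0.3365,-0.3116,0.081,-0.001,0.001,1.143,1,-0.3365,-0.3116,0.081,-0.001,0.001,1.143,1,-0.3365,-0.3116,0.081,-0.001,0.001,1.143,1,-0.3365,-0.3116,0.081,-0.001,0.001,1.143,1]' --grip_force 30

```text
clock: 1.1
eef_pos: [437.0, 140.8, 149.2]
tcp_rot: [-3.141, 0.0, 1.568]
contact_force: [-0.4, 0.3, -0.2]
opening: 1.001
grasp_force: 0.0
```

```bash
python3 - <<'E'
from h import *
s=r.sense();print(s['clock'],s['eef_pos'],s['tcp_rot'],s['qpos'])
g=grab('wrist','pics/w1.png'); print(g['xyz'],g['attitude'])
print(proj(g,[436,145,60]),proj(g,[436,145,0]))
go(([436,145,29],[np.pi,0,np.pi/2]))
E
```

```text
1.1 [436.95392908 140.84107031 149.24422762] [-3.14090789e+00  4.86530591e-04  1.56787474e+00] [ 3.08731957e-01  2.02288460e-01  2.05506556e+00 -3.27055086e-04
  8.85039630e-01  3.11860920e-01]
[437.17072191 215.41021272 290.85723625] [ 2.84354148e+00  9.53750239e-04 -2.49048208e-03]
(np.float64(257.69317569180566), np.float64(187.56179520259712)) (np.float64(257.9575812649223), np.float64(168.39213442503117))
shift m [ 0.0031 -0.0007  0.1204] rot [-0.0009 -0.0001 -0.0039]
```

View pics/w1.png

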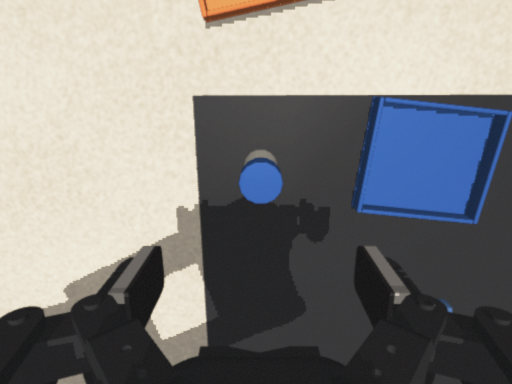

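The wrist view shows the cap top at (261,182). The blue tray's rim corners are at (381,97), (510,112), (479,222) and (357,211).

```bash
python3 - <<'E'
from h import *
g=cams.grab_frame('wrist')
p=ray(g,261,182,60);print(p,r.sense()['eef_pos'])
c=np.array([ray(g,*q,20) for q in[(381,97),(510,112),(479,222),(357,211)]]);print(c.round(),c.mean(0))
go(([p[0],p[1],85],[np.pi,0,np.pi/2]),([p[0],p[1],28],[np.pi,0,np.pi/2]))
E
```

```text
[438.23900117 150.35439938  60.        ] [436.37808298 143.75665772 149.80518498]
[[534. 209.  20.]
 [640. 197.  20.]
 [633. 101.  20.]
 [523. 112.  20.]] [582.69494767 154.83041125  20.        ]
shift m [0.0065 0.0019 0.0648] rot [-0.0008 -0.0009 -0.0038]
shift m [0.0065 0.0019 0.1218] rot [-0.0008 -0.0009 -0.0038]
```

Call:
send_rows --targets '[0.002,0.002,0.03,0,0,0,1,0.002,0.002,0.06,0,0,0,1,0.002,0.002,0.09,0,0,0,1,0.002,0.002,0.112,0,0,0,1,0.002,0.002,0.12,0,0,0,1,0.002,0.002,0.12,0,0,0,1,0.002,0.002,0.12,0,0,0,-1,0.002,0.002,0.12,0,0,0,-1,0.002,0.002,0.12,0,0,0,-1,0.002,0.002,0.12,0,0,0,-1,0.002,0.002,0.12,0,0,0,-1,0.002,0.002,0.12,0,0,0,-1]'

```text
clock: 2.2
eef_pos: [438.9, 148.0, 31.4]
tcp_rot: [3.14, -0.002, 1.571]
contact_force: [-1.6, 0.2, 8.9]
opening: 0.381
grasp_force: 28.9
```

Call:
send_rows --targets '[0,0,-0.015,0,0,0,-1,0,0,-0.04,0,0,0,-1,0,0,-0.06,0,0,0,-1,0.001,0.02,-0.06,0,0,0,-1,0.002,0.05,-0.06,0,0,0,-1,0.003,0.08,-0.06,0,0,0,-1,0.003,0.11,-0.06,0,0,0,-1,0.003,0.13,-0.06,0,0,0,-1,0.003,0.142,-0.055,0,0,0,-1,0.003,0.144,-0.04,0,0,0,-1,0.003,0.144,-0.025,0,0,0,-1,0.003,0.144,-0.015,0,0,0,-1]'

```text
clock: 3.2
eef_pos: [581.2, 150.3, 43.9]
tcp_rot: [-3.14, -0.001, 1.57]
contact_force: [-0.3, -0.0, -0.2]
opening: 0.378
grasp_force: 29.9
```

Call:
send_rows --targets '[0,0,0.004,0,0,0,-1,0,0,0.008,0,0,0,-1,0,0,0.011,0,0,0,-1,0,0,0.011,0,0,0,-1,0,0,0.011,0,0,0,-1]'

```text
clock: 3.62
eef_pos: [582.0, 150.8, 35.5]
tcp_rot: [3.141, -0.001, 1.571]
contact_force: [-2.1, 0.0, 6.8]
opening: 0.377
grasp_force: 30.6
```

Call:
send_rows --targets '[0,0,0,0,0,0,0,0,0,0,0,0,0,0.3,0,0,0,0,0,0,0.3,0,0,-0.02,0,0,0,0.3,0,0,-0.05,0,0,0,0.3,0,0,-0.09,0,0,0,1,-0.03,-0.016,-0.09,0,0,0,1,-0.066,-0.036,-0.09,0,0,0,1,-0.1,-0.055,-0.09,0,0,0,1,-0.135,-0.075,-0.09,0,0,0,1,-0.17,-0.094,-0.09,0,0,0,1,-0.205,-0.113,-0.09,0,0,0,1]'

```text
clock: 4.62
eef_pos: [468.2, -55.7, 124.3]
tcp_rot: [3.141, -0.001, 1.571]
contact_force: [0.2, -0.2, -0.4]
opening: 0.999
grasp_force: 0.0
```

Call:
send_rows --targets '[-0.025,-0.013,0,0,0,0,1,-0.036,-0.02,0,0,0,0,1,-0.036,-0.02,0,0,0,0,1,-0.036,-0.02,0,0,0,0,1]'

```text
clock: 4.95
eef_pos: [449.3, -90.9, 124.2]
tcp_rot: [3.141, -0.001, 1.569]
contact_force: [-0.1, 0.2, 0.9]
opening: 1.001
grasp_force: 0.0
```

```bash
python3 - <<'E'
from h import *
g=grab('wrist','pics/w2.png');s=r.sense();print(s['eef_pos'],s['tcp_rot'])
h=cv2.cvtColor(g['color'],cv2.COLOR_BGR2HSV)
m=cv2.inRange(h,(3,150,100),(18,255,255))
n,l,st,c=cv2.connectedComponentsWithStats(m);
for i in range(1,n):
    if st[i,4]>200: print(st[i],c[i],ray(g,*c[i],58))
print(ray(g,261,182,58)-s['eef_pos'])
t=grab('top','pics/t1.png')
cv2.imwrite('pics/t1b.png',np.hstack([cv2.resize(t['color'][120:290,120:290],(600,600),interpolation=cv2.INTER_CUBIC)]))
E
```

```text
[449.71831242 -90.29915142 124.20268127] [ 3.14045617e+00 -1.38328581e-03  1.56993576e+00]
[ 236  177   49   51 1926] [259.95119418 202.04569055] [450.04878969 -89.75278387  58.        ]
[  1.03022297  14.57769298 -66.20268127]
```

View pics/t1b.png

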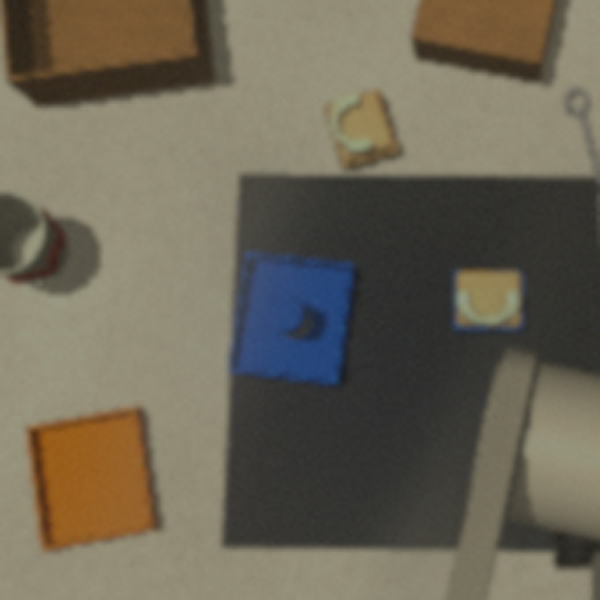

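The blue pot stands in the blue tray; its shadow is near (308,322). The orange cap is directly under the tool.

Call:
send_rows --targets '[0.001,0.001,0.03,0,0,0,1,0.001,0.001,0.06,0,0,0,1,0.001,0.001,0.083,0,0,0,1,0.001,0.001,0.092,0,0,0,1,0.001,0.001,0.092,0,0,0,1,0.001,0.001,0.092,0,0,0,-1,0.001,0.001,0.092,0,0,0,-1,0.001,0.001,0.092,0,0,0,-1,0.001,0.001,0.092,0,0,0,-1,0.001,0.001,0.092,0,0,0,-1,0.001,0.001,0.092,0,0,0,-1]'

```text
clock: 5.97
eef_pos: [451.0, -89.5, 33.0]
tcp_rot: [3.14, -0.001, 1.571]
contact_force: [-0.6, 1.1, 8.0]
opening: 0.375
grasp_force: 29.0
```

Call:
send_rows --targets '[0,0,-0.015,0,0,0,-1,0,0,-0.04,0,0,0,-1,0.008,0,-0.06,0,0,0,-1,0.03,-0.001,-0.065,0,0,0,-1,0.06,-0.002,-0.065,0,0,0,-1,0.095,-0.003,-0.065,0,0,0,-1,0.13,-0.004,-0.065,0,0,0,-1,0.165,-0.005,-0.065,0,0,0,-1,0.2,-0.006,-0.065,0,0,0,-1,0.235,-0.007,-0.065,0,0,0,-1,0.27,-0.009,-0.065,0,0,0,-1,0.305,-0.01,-0.065,0,0,0,-1]'

```text
clock: 6.97
eef_pos: [439.8, 217.3, 97.9]
tcp_rot: [3.141, -0.002, 1.571]
contact_force: [1.0, -0.3, -0.3]
opening: 0.374
grasp_force: 30.0
```

Call:
send_rows --targets '[0.035,-0.001,0,0,0,0,-1,0.07,-0.002,0,0,0,0,-1,0.095,-0.004,0,0,0,0,-1,0.106,-0.004,0,0,0,0,-1,0.107,-0.004,0.015,0,0,0,-1,0.107,-0.004,0.03,0,0,0,-1,0.107,-0.004,0.045,0,0,0,-1,0.107,-0.004,0.053,0,0,0,-1,0.107,-0.004,0.058,0,0,0,-1,0.107,-0.004,0.06,0,0,0,-1,0.107,-0.004,0.061,0,0,0,-1,0.107,-0.004,0.061,0,0,0,-1]'

```text
clock: 7.97
eef_pos: [436.4, 322.5, 37.3]
tcp_rot: [3.141, -0.001, 1.57]
contact_force: [-0.2, 0.8, 0.0]
opening: 0.375
grasp_force: 30.1
```

Call:
send_rows --targets '[0,0,0.002,0,0,0,-1,0,0,0.002,0,0,0,-1,0,0,0.002,0,0,0,0,0,0,0.002,0,0,0,0.3,0,0,0.002,0,0,0,0.3,0,0,-0.02,0,0,0,0.3,0,0,-0.05,0,0,0,0.3,0,0,-0.085,0,0,0,1,0,0,-0.12,0,0,0,1,0,0,-0.16,0,0,0,1,0,0,-0.2,0,0,0,1,0,0,-0.235,0,0,0,1]'

```text
clock: 8.97
eef_pos: [436.2, 322.3, 274.3]
tcp_rot: [3.14, -0.002, 1.571]
contact_force: [0.4, 0.9, 0.4]
opening: 1.0
grasp_force: 0.0
```

```bash
python3 - <<'E'
from h import *
s=r.sense();print(s['clock'],s['eef_pos'],s['tcp_rot'],s['qpos'])
go(([370,-300,290],[np.pi,0,0]))
g=grab('side','pics/s1.png')
c=lambda u,v,w,h,k:cv2.resize(g['color'][v:v+h,u:u+w],None,fx=k,fy=k,interpolation=cv2.INTER_CUBIC)
cv2.imwrite('pics/s1b.png',c(110,150,190,112,4))
E
```

```text
8.9667 [436.2338553  322.29996853 274.29345375] [ 3.14010897e+00 -2.06948012e-03  1.57070460e+00] [6.33044845e-01 1.82539264e-01 1.76368124e+00 8.50492856e-04
 1.19295170e+00 6.32825297e-01]
shift m [-0.6223 -0.0662 -0.0171] rot [-5.0000e-04 -2.8000e-03  1.5707e+00]
```

View pics/s1b.png

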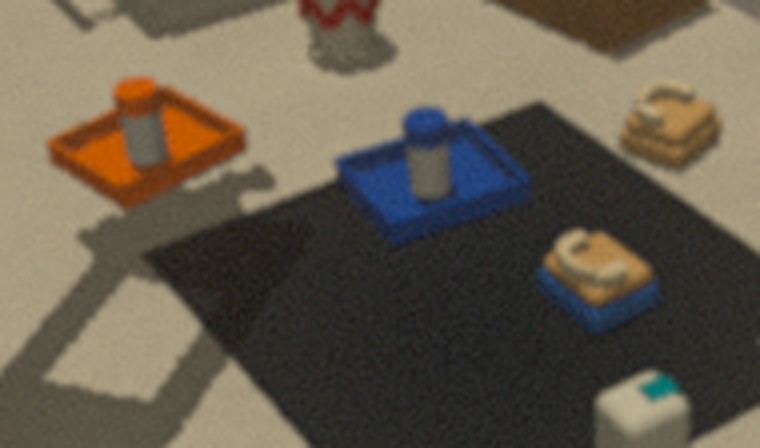

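Call:
send_rows --targets '[-0.618,-0.015,-0.016,0,0,1.571,1,-0.618,-0.015,-0.016,0,0,1.571,1,-0.618,-0.015,-0.016,0,0,1.571,1,-0.618,-0.015,-0.016,0,0,1.571,1,-0.618,-0.015,-0.016,0,0,1.571,1,-0.618,-0.015,-0.016,0,0,1.571,1,-0.618,-0.015,-0.016,0,0,1.571,1,-0.618,-0.015,-0.016,0,0,1.571,1,-0.618,-0.015,-0.016,0,0,1.571,1,-0.618,-0.015,-0.016,0,0,1.571,1,-0.618,-0.015,-0.016,0,0,1.571,1,-0.618,-0.015,-0.016,0,0,1.571,1]'

```text
clock: 10.02
eef_pos: [423.4, -179.5, 283.8]
tcp_rot: [-3.141, -0.001, 0.064]
contact_force: [0.2, 1.1, 0.1]
opening: 0.999
grasp_force: 0.0
```

```bash
python3 - <<'E'
from h import *
s=r.sense();print(s['eef_pos'],s['tcp_rot'],s['qvel'].round(2))
go(([421,-296,290],[np.pi,0,0]))
g=cams.grab_frame('side')
a,b=np.array([proj(g,[436,322,z]) for z in(60,10)]);print('orange pot image lean expected',a-b, 'seen ~(-3,-19)')
E
```

```text
[ 423.37482555 -179.45618353  283.82786826] [-3.14055954e+00 -9.00051825e-04  6.44089576e-02] [-1.04  0.28 -0.32  0.    0.03  0.46]
shift m [-0.0099  0.1161 -0.0063] rot [-0.0011 -0.0009  0.0644]
orange pot image lean expected [ -2.81519783 -14.32360578] seen ~(-3,-19)
```

```bash
python3 - <<'E'
from h import *
s=r.sense();print(s['eef_pos'],s['tcp_rot'],s['qvel'].round(2))
go(([421,-296,290],[np.pi,0,0]))
E
```

```text
[ 423.5961127  -185.96102649  284.16080953] [ 3.13808734e+00 -1.15712429e-03  5.29967602e-02] [ 0.11 -0.02  0.04  0.02  0.   -0.08]
shift m [-0.0084  0.1098 -0.0055] rot [ 0.0035 -0.0012  0.053 ]
```

Call:
send_rows --targets '[-0.004,0.04,-0.003,0,0,0.05,1,-0.006,0.075,-0.005,0,0,0.05,1,-0.008,0.1,-0.005,0,0,0.05,1,-0.008,0.11,-0.005,0,0,0.05,1,-0.008,0.11,-0.005,0,0,0.05,1,-0.008,0.11,-0.005,0,0,0.05,1]'

```text
clock: 10.57
eef_pos: [423.5, -287.1, 288.1]
tcp_rot: [-3.139, 0.0, 0.02]
contact_force: [1.2, -0.2, -0.4]
opening: 0.996
grasp_force: 0.0
```

```bash
python3 - <<'E'
from h import *
s=r.sense();print(s['eef_pos'],s['tcp_rot'],s['qpos'].round(2))
g=grab('wrist','pics/w3.png'); print(g['xyz'],g['attitude'])
import pickle; pickle.dump(g,open('w3.pkl','wb'))
print(proj(g,[421,-296,202]))
cv2.imwrite('pics/w3b.png',cv2.resize(g['color'],(800,600)))
E
```

```text
[ 423.52256638 -287.12099775  288.12030677] [-3.13919924e+00  4.68515733e-04  1.97558604e-02] [-0.6   0.12  1.8   0.    1.22  0.95]
[ 498.22771536 -286.19957079  429.74607516] [ 2.84357272e+00  2.15903452e-03 -1.55060871e+00]
(np.float64(270.6241440781783), np.float64(197.9209932815873))
```

View pics/w3b.png

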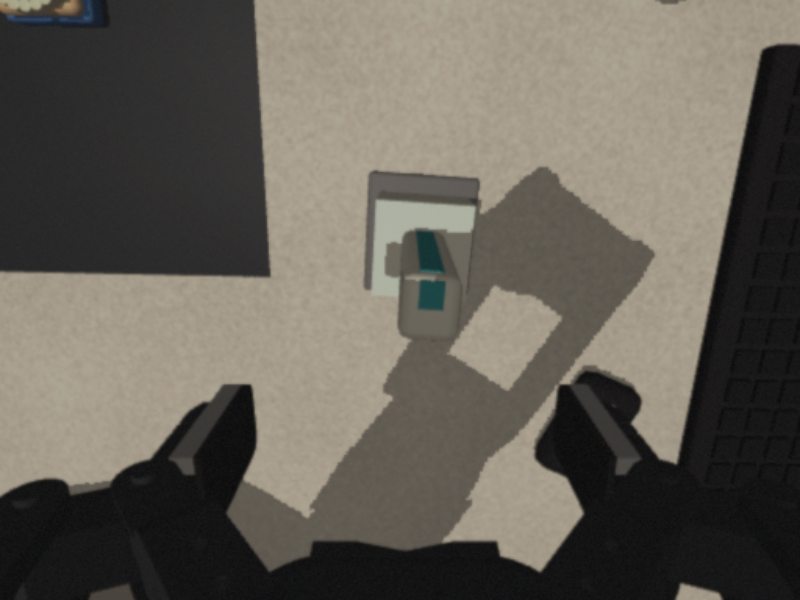

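The wrist view shows the tail top centred at about (430,306) at 800 scale, with corners near (404,273), (459,278), (459,338) and (400,333). The stripe is on the far face.

```bash
python3 - <<'E'
from h import *
import pickle
g=pickle.load(open('w3.pkl','rb'));k=1.5625
c=np.array([ray(g,u/k,v/k,202) for u,v in[(404,273),(459,278),(459,338),(400,333)]]);print(c.round(1),c.mean(0))
f=np.array([ray(g,u/k,v/k,10) for u,v in[(372,173),(479,179)]]);b=np.array([ray(g,u/k,v/k,70) for u,v in[(376,198),(475,206)]])
for q in(f,b,c[:2],c[[3,2]]): d=q[1]-q[0];print(np.degrees(np.arctan2(d[0],-d[1])),np.linalg.norm(d))
d=c[1]-c[2];print(np.degrees(np.arctan2(d[1],d[0])))
s=r.sense();print(s['eef_pos'],s['tcp_rot'])
E
```

```text
[[ 438.4 -286.8  202. ]
 [ 436.6 -312.2  202. ]
 [ 406.8 -313.7  202. ]
 [ 408.8 -285.5  202. ]] [ 422.66223543 -299.55101335  202.        ]
-1.9679015763771743 85.99888283768152
-3.404184156045414 69.34279499195381
-4.176159361751377 25.494422181191574
-3.98309255870078 28.346987792962206
2.95647921662342
[ 423.60562063 -286.54598743  288.24814101] [-3.13926037e+00  3.29635496e-04  2.07545350e-02]
```

Call:
send_rows --targets '[-0.001,0.006,0,0,0,0.03,1,-0.001,0.0115,0,0,0,0.065,1,-0.001,0.0115,0.02,0,0,0.065,1,-0.001,0.0115,0.045,0,0,0.065,1,-0.001,0.0115,0.07,0,0,0.065,1,-0.001,0.0115,0.095,0,0,0.065,1,-0.001,0.0115,0.115,0,0,0.065,1,-0.001,0.0115,0.13,0,0,0.065,1,-0.001,0.0115,0.138,0,0,0.065,1,-0.001,0.0115,0.138,0,0,0.065,1,-0.001,0.0115,0.138,0,0,0.065,1,-0.001,0.0115,0.138,0,0,0.065,1]'

```text
clock: 11.62
eef_pos: [423.9, -299.2, 151.7]
tcp_rot: [-3.141, -0.002, -0.044]
contact_force: [-0.2, 0.3, 0.4]
opening: 0.998
grasp_force: 0.0
```

```bash
python3 - <<'E'
from h import *
s=r.sense();print(s['eef_pos'],s['tcp_rot'],s['contact_force'])
g=grab('wrist','pics/w4.png')
import pickle; pickle.dump(g,open('w4.pkl','wb'))
E
```

```text
[ 423.85909418 -299.1513449   151.73376271] [-3.14119632e+00 -1.65394951e-03 -4.40744683e-02] [-0.17329182  0.30580767  0.37403106]
```

View pics/w4.png

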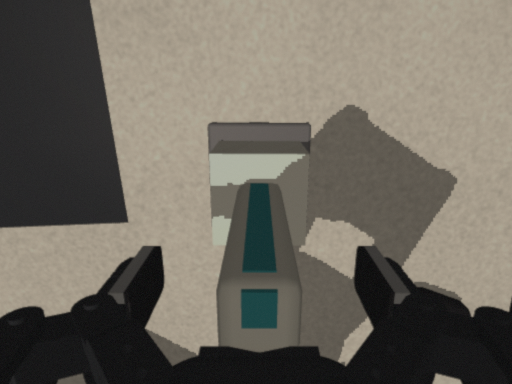

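The foot edge is level in the image and the wand sits midway between the pads (x≈259), so I can grip.

Call:
send_rows --targets '[0,0,0,0,0,0,-1,0,0,0,0,0,0,-1,0,0,0,0,0,0,-1,0,0,0,0,0,0,-1,0,0,0,0,0,0,-1,0,0,0,0,0,0,-1,0,0,0,0,0,0,-1,0,0,0,0,0,0,-1,0,0,0,0,0,0,-1]' --grip_force 80

```text
clock: 12.42
eef_pos: [423.4, -299.2, 151.0]
tcp_rot: [-3.141, -0.001, -0.044]
contact_force: [0.7, 0.1, 5.9]
opening: 0.34
grasp_force: 79.4
```

Call:
send_rows --targets '[0,0,-0.004,0,0,0,-1,0,0,-0.012,0,0,0,-1,0,0,-0.024,0,0,0,-1,0,0,-0.036,0,0,0,-1,0,0,-0.05,0,0,0,-1,0,0,-0.064,0,0,0,-1,0,0,-0.08,0,0,0,-1,0,0,-0.096,0,0,0,-1,0,0,-0.112,0,0,0,-1,0,0,-0.126,0,0,0,-1,0,0,-0.136,0,0,0,-1,0,0,-0.14,0,0,0,-1]'

```text
clock: 13.42
eef_pos: [423.4, -299.3, 292.3]
tcp_rot: [-3.141, -0.002, -0.044]
contact_force: [0.1, -0.4, -2.0]
opening: 0.338
grasp_force: 79.0
```

```bash
python3 - <<'E'
from h import *
s=r.sense();print(s['eef_pos'],s['tcp_rot'],s['contact_force'],s['wrist_torque'],s['qpos'].round(3))
# grasp: TCP when gripped vs wand nose: nose 12 at tcp z 151 -> nose 139 along tool z
e=s['tcp_rot']; M=R.from_euler('xyz',e)
for tz in(150,90):
    nose=np.array([600,-24,41+35+(tz-90)]); 
    T=R.from_euler('xyz',[np.pi,0,e[2]])*R.from_rotvec([0,-np.pi/4,0]) 
    print(T.as_matrix()[:,2])
    tcp=nose-139*T.as_matrix()[:,2]; print(tcp,T.as_euler('xyz')); go((tcp,T.as_euler('xyz')))
E
```

```text
[ 423.40574915 -299.34363856  292.32100513] [-3.14125519e+00 -1.76772564e-03 -4.42130471e-02] [ 0.09903973 -0.39460144 -2.04535533] [-0.01078286 -0.01607855 -0.00697428] [-6.190e-01  1.280e-01  1.788e+00  1.000e-03  1.224e+00  9.950e-01]
[-0.70641577  0.03125316 -0.70710678]
[698.19179201 -28.34418936 234.28784258] [ 3.14159265  0.78539816 -0.04421305]
shift m [ 0.2624 -0.2829  0.0586] rot [-3.000e-04 -7.872e-01  1.000e-04]
[-0.70641577  0.03125316 -0.70710678]
[698.19179201 -28.34418936 174.28784258] [ 3.14159265  0.78539816 -0.04421305]
shift m [ 0.2623 -0.2828  0.1186] rot [-3.000e-04 -7.872e-01  1.000e-04]
```

```bash
python3 - <<'E'
from h import *
e=r.sense()['tcp_rot']
for z in(170,79):
    T=R.from_euler('xyz',[np.pi,0,e[2]])*R.from_rotvec([0,np.pi/4,0]); a=T.as_matrix()[:,2]
    tcp=np.array([604,-22.5,z])-139*a; print(a,tcp); go((tcp,T.as_euler('xyz')))
E
```

```text
[ 0.70641577 -0.03125316 -0.70710678] [505.80820799 -18.15581064 268.28784258]
shift m [ 0.0699 -0.2845  0.0243] rot [-3.000e-04  7.836e-01 -1.000e-04]
[ 0.70641577 -0.03125316 -0.70710678] [505.80820799 -18.15581064 177.28784258]
shift m [ 0.0697 -0.2845  0.1153] rot [-3.000e-04  7.836e-01 -1.000e-04]
```

Call:
send_rows --targets '[0.002,-0.008,0.001,0,0.02,0,-1,0.006,-0.025,0.002,0,0.07,0,-1,0.012,-0.05,0.004,0,0.14,0,-1,0.019,-0.08,0.007,0,0.22,0,-1,0.027,-0.11,0.009,0,0.3,0,-1,0.034,-0.14,0.012,0,0.385,0,-1,0.042,-0.17,0.015,0,0.47,0,-1,0.049,-0.2,0.017,0,0.55,0,-1,0.057,-0.23,0.02,0,0.635,0,-1,0.063,-0.258,0.022,0,0.71,0,-1,0.068,-0.277,0.024,0,0.765,0,-1,0.07,-0.284,0.024,0,0.784,0,-1]'

```text
clock: 14.42
eef_pos: [502.7, -15.3, 264.2]
tcp_rot: [-3.136, -0.783, -0.045]
contact_force: [-0.5, -1.1, -2.4]
opening: 0.341
grasp_force: 79.6
```

Call:
send_rows --targets '[0,0,0,0,0,0,-1,0,0,0,0,0,0,-1,0,0,0,0,0,0,-1]'

```text
clock: 14.67
eef_pos: [505.3, -18.7, 266.8]
tcp_rot: [-3.14, -0.783, -0.046]
contact_force: [-0.1, -0.0, -2.3]
opening: 0.342
grasp_force: 79.6
```

```bash
python3 - <<'E'
from h import *
s=r.sense();print(s['eef_pos'],s['tcp_rot'],s['contact_force'],s['qpos'].round(3))
T=R.from_euler('xyz',[np.pi,0,-.044])*R.from_rotvec([0,np.pi/4,0]); a=T.as_matrix()[:,2]
go((np.array([604,-22.5,79])-139*a,T.as_euler('xyz')))
g=grab('side','pics/s2.png');t=grab('top','pics/t2.png')
import pickle; pickle.dump((g,t),open('d2.pkl','wb'))
c=lambda g,u,v,w,h,k:cv2.resize(g['color'][v:v+h,u:u+w],None,fx=k,fy=k,interpolation=cv2.INTER_CUBIC)
cv2.imwrite('pics/c2.png',np.hstack([c(g,200,90,100,150,4),c(t,210,160,100,150,4)]))
n=s['eef_pos']+139*R.from_euler('xyz',s['tcp_rot']).as_matrix()[:,2];print(n,proj(g,n),proj(t,n))
E
```

```text
[505.31011532 -18.71883708 266.78871498] [-3.13971575 -0.78308308 -0.04568451] [-0.09700678 -0.04531472 -2.34066396] [-0.037 -0.169  2.386 -0.029  0.142  1.606]
shift m [-0.0628 -0.0004  0.0638] rot [-0.0007  0.0023 -0.0012]
[603.27958102 -22.93647844 168.27376539] (np.float64(258.4740648790333), np.float64(168.28165228044966)) (np.float64(257.222475748346), np.float64(195.8816528708028))
```

View pics/c2.png

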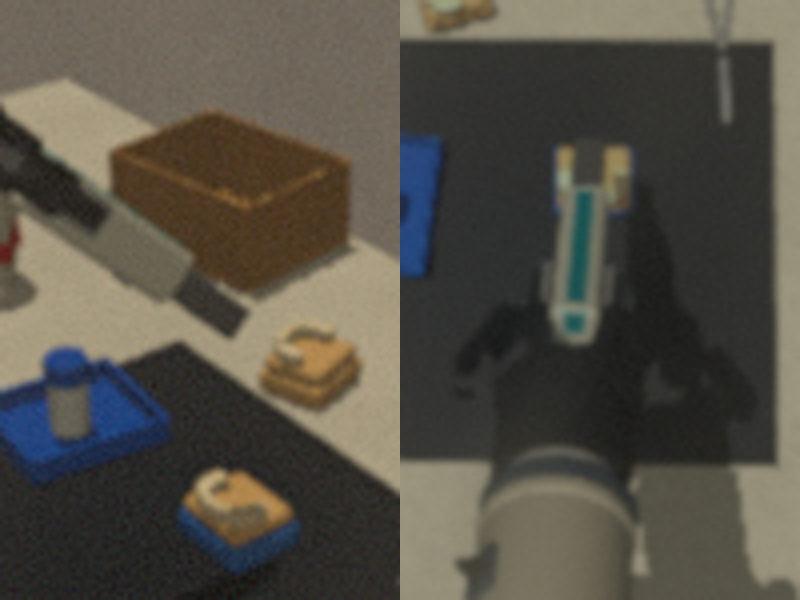

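The nose hangs slanted over the blue cast with the stripe on top and is laterally centred. Joint 5 is near its lower limit, so I'll check that going lower is reachable.

```bash
cat > k.py <<'E'
from h import *
from scipy.optimize import least_squares
D=[([.3536,1.6341,1.1552],259.14,568.28,230.62),([.20229,2.05507,.88504],436.95,140.84,149.24),([.18254,1.76368,1.19295],436.23,322.3,274.29),([.128,1.788,1.224],423.41,-299.34,292.32),([-.169,2.386,.142],505.3,-18.7,266.8)]
A=[];b=[]
for q,x,y,z in D:
    t=np.cumsum(q); s,c=np.sin(t),np.cos(t)
    # L1, L2, L2 offset, Lt, h
    A+=[[s[0],s[1],c[1],s[2],0],[c[0],c[1],-s[1],c[2],1]]; b+=[np.hypot(x,y),z]
L,res,rk,_=np.linalg.lstsq(np.array(A),np.array(b),rcond=None); print(L,(A@L-b).round(1),rk)
def ik(rr,z,phi):
    def f(p):
        t=[p[0],p[0]+p[1],phi]; s,c=np.sin(t),np.cos(t)
        return [L[0]*s[0]+L[1]*s[1]+L[2]*c[1]+L[3]*s[2]-rr, L[0]*c[0]+L[1]*c[1]-L[2]*s[1]+L[3]*c[2]+L[4]-z]
    o=least_squares(f,[-.2,2.3]); return o.x, phi-o.x.sum(), np.abs(o.fun).max()
E
python3 - <<'E'
from k import *
for dz in(0,30,60,90):
  for tilt in(45,40):
    a=np.radians(tilt); n=np.array([604,79+90-dz]); t=n-139*np.array([np.sin(a),-np.cos(a)])
    print(169-dz,tilt,ik(t[0],t[1],np.pi-a))
E
```

```text
[568.27795832 494.41393529  58.75326022 343.06350776 294.45088037] [ 0.  -0.  -0.  -0.   0.  -0.  -0.1  0.1  0.  -0.1] 5
169 45 (array([-0.17007581,  2.38717578]), np.float64(0.13909451820680863), np.float64(1.1368683772161603e-13))
169 40 (array([-0.15817014,  2.30179654]), np.float64(0.29983456006650444), np.float64(7.389644451905042e-13))
139 45 (array([-0.10366885,  2.42386448]), np.float64(0.03599886144614395), np.float64(1.8758328224066645e-12))
139 40 (array([-0.10324789,  2.33933886]), np.float64(0.20736997779844435), np.float64(1.1368683772161603e-13))
109 45 (array([-0.02722951,  2.45668586]), np.float64(-0.07326185825717779), np.float64(0.0))
109 40 (array([-0.04013559,  2.37342164]), np.float64(0.11017489865579755), np.float64(1.0516032489249483e-12))
79 45 (array([0.05926668, 2.48505855]), np.float64(-0.18813073613618103), np.float64(2.2737367544323206e-13))
79 40 (array([0.03132576, 2.40360924]), np.float64(0.00852595210138718), np.float64(1.1368683772161603e-13))
```

```bash
cat > k2.py <<'E'
from k import *
def fk(q,s4,s6,c6):
    t1=q[1];t2=t1+q[2]
    p=np.array([L[0]*np.sin(t1)+L[1]*np.sin(t2)+L[2]*np.cos(t2),0,L[0]*np.cos(t1)+L[1]*np.cos(t2)-L[2]*np.sin(t2)+L[4]])
    M=R.from_euler('ZYZYZ',[q[0],t2,s4*q[3],q[4],s6*q[5]+c6])
    return R.from_euler('Z',q[0]).apply(p)+L[3]*M.as_matrix()[:,2],M
def ik6(p,M,S,q0):
    return least_squares(lambda q:(lambda a:np.r_[(a[0]-p)/300,(a[1].inv()*M).as_rotvec()])(fk(q,*S)),q0,bounds=([-2.63,-.92,.06,-1.3,0,-3.02],[2.63,2.1,2.66,4.44,2.69,3.02]))
E
python3 - <<'E'
from k2 import *
s=r.sense();q=s['qpos'];print(q.round(4),s['eef_pos'],s['tcp_rot'])
for s4 in(1,-1):
  for s6 in(1,-1):
    for c6 in(np.pi/2,-np.pi/2):
      p,M=fk(q,s4,s6,c6);e=(M.inv()*R.from_euler('xyz',s['tcp_rot'])).magnitude()
      if e<.3: print(s4,s6,c6,p,e);S=(s4,s6,c6)
      if e<.3:
       for az in(25,-25,-40,40):
        x=q.copy()
        for k in np.linspace(0,1,11):
          yaw=-.044+np.radians(az)*min(1,2*k); z=169-90*max(0,2*k-1)
          T=R.from_euler('xyz',[np.pi,0,yaw])*R.from_rotvec([0,np.pi/4,0])
          o=ik6(np.array([604,-22.5,z])-139*T.as_matrix()[:,2],T,(s4,s6,c6),x);x=o.x
          if k in(0,.1,.5,1):print(az,round(k,1),x.round(2),o.cost)
E
```

```text
[568.27795832 494.41393529  58.75326022 343.06350776 294.45088037] [ 0.  -0.  -0.  -0.   0.  -0.  -0.1  0.1  0.  -0.1] 5
[-0.0381 -0.169   2.3853 -0.0303  0.1413  1.6071] [505.7021311  -19.25922709 267.22728356] [-3.13957241 -0.78399821 -0.04704676]Traceback (most recent call last):
  File "<stdin>", line 6, in <module>
  File "k2.py", line 5, in fk
    M=R.from_euler('ZYZYZ',[q[0],t2,s4*q[3],q[4],s6*q[5]+c6])
  File "scipy/spatial/transform/_rotation.pyx", line 1413, in scipy.spatial.transform._rotation.Rotation.from_euler
ValueError: Expected axis specification to be a non-empty string of upto 3 characters, got ZYZYZ
```

```bash
sed -i "s/M=R.from_euler.*/M=R.from_euler('ZYZ',[q[0],t2,s4*q[3]])*R.from_euler('YZ',[q[4],s6*q[5]+c6])/" k2.py
cat > t.py <<'E'
from k2 import *
s=r.sense();q=s['qpos']
for s4 in(1,-1):
  for s6 in(1,-1):
    for c6 in(np.pi/2,-np.pi/2):
      p,M=fk(q,s4,s6,c6);e=(M.inv()*R.from_euler('xyz',s['tcp_rot'])).magnitude()
      if e<.3:
       print(s4,s6,c6,p,e)
       for az in(25,-25,-40,40):
        x=q.copy()
        for k in np.linspace(0,1,11):
          yaw=-.044+np.radians(az)*min(1,2*k); z=169-90*max(0,2*k-1)
          T=R.from_euler('xyz',[np.pi,0,yaw])*R.from_rotvec([0,np.pi/4,0])
          o=ik6(np.array([604,-22.5,z])-139*T.as_matrix()[:,2],T,(s4,s6,c6),x);x=o.x
          if round(k,1) in(0,.1,.3,.5,1):print(az,round(k,1),x.round(2),round(o.cost,6))
E
python3 t.py
```

```text
[568.27795832 494.41393529  58.75326022 343.06350776 294.45088037] [ 0.  -0.  -0.  -0.   0.  -0.  -0.1  0.1  0.  -0.1] 5
1 1 1.5707963267948966 [505.81014027 -20.76599334 267.32534461] 6.357508071637567e-16
25 0.0 [-0.03 -0.17  2.39 -0.08  0.14  1.66] 0.0
25 0.1 [-0.14 -0.16  2.38  0.73  0.19  0.72] 0.0
25 0.3 [-0.34 -0.12  2.35  1.1   0.44  0.1 ] 0.0
25 0.5 [-0.49 -0.04  2.28  1.1   0.66 -0.14] 0.0
25 1.0 [-0.49  0.15  2.37  1.49  0.58 -0.61] 0.0
-25 0.0 [-0.03 -0.17  2.39 -0.08  0.14  1.66] 0.0
-25 0.1 [ 0.08 -0.16  2.38 -0.8   0.21  2.51] 0.0
-25 0.3 [ 0.27 -0.12  2.34 -1.06  0.45  3.02] 4.9e-05
-25 0.5 [ 0.35 -0.07  2.24 -0.9   0.64  3.02] 0.003767
-25 1.0 [ 0.27  0.06  2.27 -0.92  0.48  3.02] 0.019048
-40 0.0 [-0.03 -0.17  2.39 -0.08  0.14  1.66] 0.0
-40 0.1 [ 0.15 -0.15  2.37 -0.97  0.28  2.76] 0.0
-40 0.3 [ 0.34 -0.08  2.25 -0.92  0.62  3.02] 0.003098
-40 0.5 [ 0.38  0.02  2.07 -0.73  0.86  3.02] 0.022728
-40 1.0 [ 0.32  0.14  2.12 -0.72  0.7   3.02] 0.044902
40 0.0 [-0.03 -0.17  2.39 -0.08  0.14  1.66] 0.0
40 0.1 [-0.21 -0.15  2.38  0.94  0.26  0.43] 0.0
40 0.3 [-0.47 -0.05  
[... 2729 characters left out ...]
 0.08 -0.16  2.38  0.8   0.21  0.63] 0.0
-25 0.3 [ 0.28 -0.11  2.34  1.1   0.45  0.08] 0.0
-25 0.5 [ 0.42 -0.04  2.28  1.1   0.67 -0.15] 0.0
-25 1.0 [ 0.42  0.16  2.36  1.47  0.59 -0.61] 0.0
-40 0.0 [-0.03 -0.17  2.39  0.08  0.14  1.48] 0.0
-40 0.1 [ 0.15 -0.15  2.37  0.97  0.28  0.38] 0.0
-40 0.3 [ 0.41 -0.05  2.28  1.1   0.65 -0.13] 0.0
-40 0.5 [ 0.53  0.1   2.13  1.    0.93 -0.35] 0.0
-40 1.0 [ 0.53  0.26  2.21  1.18  0.82 -0.62] 0.0
40 0.0 [-0.03 -0.17  2.39  0.08  0.14  1.48] 0.0
40 0.1 [-0.21 -0.15  2.38 -0.94  0.26  2.71] 0.0
40 0.3 [-0.41 -0.08  2.26 -0.93  0.61  3.02] 0.002627
40 0.5 [-0.45  0.02  2.08 -0.74  0.85  3.02] 0.021323
40 1.0 [-0.39  0.14  2.13 -0.73  0.69  3.02] 0.043204
```

```bash
python3 - <<'E'
from h import *
print(r.sense()['eef_pos'])
for yaw in(0,.06,.13,.2,.28,.36,.44,.5,.54,.55):
    T=R.from_euler('xyz',[np.pi,0,yaw])*R.from_rotvec([0,np.pi/4,0])
    go((np.array([604,-22.5,150])-139*T.as_matrix()[:,2],T.as_euler('xyz')))
E
```

```text
[505.7021311  -19.25922709 267.22728356]
shift m [-0.0133  0.0033  0.0135] rot [ 0.0312  0.0014 -0.0333]
shift m [-0.0129  0.0091  0.0138] rot [ 0.0736  0.0013 -0.0757]
shift m [-0.0122  0.016   0.0145] rot [ 0.1231  0.0013 -0.1253]
shift m [-0.0112  0.0227  0.0155] rot [ 0.1726  0.0012 -0.1748]
shift m [-0.0096  0.0302  0.0171] rot [ 0.2291  0.0012 -0.2314]
shift m [-0.0076  0.0376  0.019 ] rot [ 0.2856  0.0011 -0.288 ]
shift m [-0.0052  0.0447  0.0214] rot [ 0.3422  0.001  -0.3446]
shift m [-0.0032  0.0498  0.0235] rot [ 0.3846  0.001  -0.3871]
shift m [-0.0017  0.0531  0.025 ] rot [ 0.4128  0.0009 -0.4154]
shift m [-0.0013  0.0539  0.0253] rot [ 0.4199  0.0009 -0.4224]
```

Call:
send_rows --targets '[0,0.002,0,0.015,0.001,-0.016,-1,0,0.003,0,0.031,0.001,-0.033,-1,0.0005,0.006,0.0003,0.053,0.001,-0.055,-1,0.0005,0.009,0.0005,0.0736,0.001,-0.0757,-1,0.001,0.016,0.001,0.1231,0.001,-0.1253,-1,0.002,0.0227,0.002,0.1726,0.001,-0.1748,-1,0.0038,0.0302,0.0037,0.2291,0.001,-0.2314,-1,0.0058,0.0376,0.0056,0.2856,0.001,-0.288,-1,0.008,0.0447,0.008,0.3422,0.001,-0.3446,-1,0.01,0.0498,0.01,0.3846,0.001,-0.3871,-1,0.012,0.0539,0.012,0.4199,0.001,-0.4224,-1,0.012,0.0539,0.012,0.4199,0.001,-0.4224,-1]'

```text
clock: 15.77
eef_pos: [522.3, -77.7, 267.8]
tcp_rot: [3.137, -0.788, 0.554]
contact_force: [0.3, -0.4, -1.8]
opening: 0.342
grasp_force: 80.1
```

Call:
send_rows --targets '[0,0,0,0,0,0,-1,0,0,0,0,0,0,-1,0,0,0,0,0,0,-1]'

```text
clock: 16.02
eef_pos: [519.6, -72.4, 266.9]
tcp_rot: [3.141, -0.785, 0.55]
contact_force: [0.5, 0.6, -2.4]
opening: 0.341
grasp_force: 80.1
```

```bash
python3 - <<'E'
from h import *
s=r.sense();M=R.from_euler('xyz',s['tcp_rot']);print(s['eef_pos'],s['tcp_rot'],s['qpos'].round(3),s['eef_pos']+139*M.as_matrix()[:,2])
T=R.from_euler('xyz',[np.pi,0,.55])*R.from_rotvec([0,np.pi/4,0])
for z in(130,79): go((np.array([604,-22.5,z])-139*T.as_matrix()[:,2],T.as_euler('xyz')))
E
```

```text
[519.62254819 -72.40288524 266.85580294] [ 3.14148909 -0.78545845  0.55019409] [-0.571  0.035  2.206  1.052  0.823 -0.273] [603.41794808 -21.02199596 168.57388613]
shift m [-0.0275  0.0016  0.0271] rot [-0.     -0.0001  0.0001]
shift m [-0.0635  0.0016  0.0631] rot [-0.     -0.0001  0.0001]
```

Now straight down to a nose height of 79 mm, slowly.

Call:
send_rows --targets '[-0.004,0,0.004,0,0,0,-1,-0.01,0,0.01,0,0,0,-1,-0.017,0.001,0.017,0,0,0,-1,-0.025,0.001,0.025,0,0,0,-1,-0.033,0.001,0.033,0,0,0,-1,-0.041,0.001,0.041,0,0,0,-1,-0.048,0.001,0.048,0,0,0,-1,-0.054,0.001,0.054,0,0,0,-1,-0.059,0.001,0.059,0,0,0,-1,-0.062,0.001,0.062,0,0,0,-1,-0.063,0.001,0.063,0,0,0,-1,-0.063,0.001,0.063,0,0,0,-1]'

```text
clock: 17.02
eef_pos: [520.5, -73.4, 177.6]
tcp_rot: [-3.141, -0.785, 0.552]
contact_force: [-0.4, -0.5, -1.9]
opening: 0.344
grasp_force: 80.1
```

Call:
send_rows --targets '[0,0,0,0,0,0,-1,0,0,0,0,0,0,-1,0,0,0,0,0,0,-1,0,0,0,0,0,0,-1,0,0,0,0,0,0,-1,0,0,0,0,0,0,-1]'

```text
clock: 17.52
eef_pos: [520.7, -74.0, 178.0]
tcp_rot: [3.141, -0.786, 0.552]
contact_force: [0.2, 1.1, -1.3]
opening: 0.342
grasp_force: 80.1
```

```bash
python3 - <<'E'
from h import *
s=r.sense();M=R.from_euler('xyz',s['tcp_rot']);n=s['eef_pos']+139*M.as_matrix()[:,2];print(s['tcp_rot'],s['qpos'].round(3),n,s['contact_force'])
g=grab('side','pics/s3.png');t=grab('top','pics/t3.png')
c=lambda g,u,v,w,h,k:cv2.resize(g['color'][v:v+h,u:u+w],None,fx=k,fy=k,interpolation=cv2.INTER_CUBIC)
cv2.imwrite('pics/c3.png',np.hstack([c(g,180,130,130,150,3.07),c(t,190,160,130,150,3.07)]))
for q in(g,t): print(proj(q,n),proj(q,[602,-23,41]))
E
```

```text
[ 3.14088857 -0.78572716  0.55179197] [-0.573  0.214  2.278  1.29   0.726 -0.607] [604.51817883 -22.55388745  79.74152838] [ 0.19911631  1.14216101 -1.34205314]
(np.float64(259.16997775142556), np.float64(198.26196364921694)) (np.float64(258.6580110197851), np.float64(211.01449098706505))
(np.float64(257.49760986671276), np.float64(200.47223645515743)) (np.float64(257.79031277043987), np.float64(203.23712494964653))
```

View pics/c3.png

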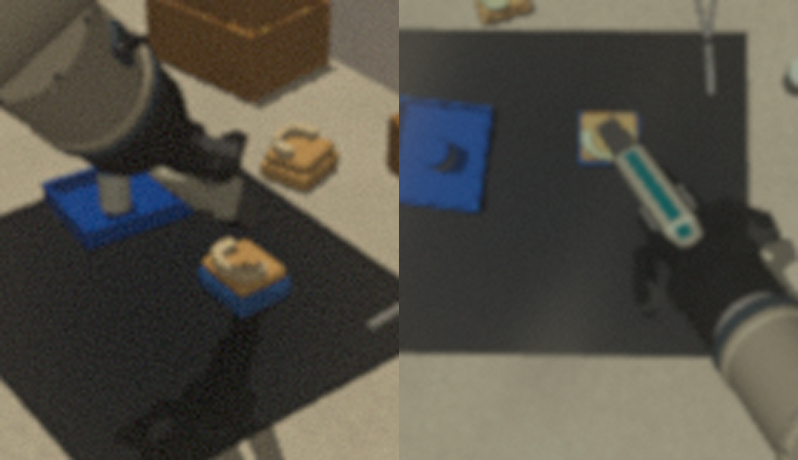

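The nose tip is centred over the blue-based cast, about 3 cm clear of the teeth, at a 45° slant with the stripe on top. It's steady, and both pots are in their trays.

```bash
python3 -c "
from rig import r
print(r.sign_off())"
```

```text
the job is handed in; nothing more can be done
None
```

The job is handed in at about 18 s: the blue-capped pot is in the blue tray and the orange-capped pot in the orange tray, and the wand is held at 45° with its stripe on top and its nose centred about 3 cm above the blue-based cast's teeth.

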